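# Find the optics case that rattles and hold it out for hand-over

## Robot

A 6-joint arm with a two-finger parallel gripper is mounted at the origin on the work surface. World frame = base frame: x ahead of the robot, y to its left, z up, the work surface at z = 0. Lengths are in m, angles in rad, forces in N, time in s.
With the tool pointing down it reaches from about 0.375 to 0.925 m from the base axis. Payload 5.7 kg.
Tool frame: the origin (TCP) lies between the finger pads; the fingertips stand 19 mm ahead of it and the grasp point (between the pads) is the TCP (r.nose_length is the distance from the TCP to the fingertips, in m); z points along the fingers, y is the line along which they close (so a half turn about z gives the same grasp; the last joint's range is limited). The gripper opens to 88 mm and grips with 3 to 60 N. Pads are 20 mm wide; open, the fingers measure 115 mm over their backs; the gripper's body (75 mm by 178 mm) begins 61 mm behind the grasp point.
Start: joints at [-1.42, 0.359, 1.51, -0, 1.272, -0.115], TCP at [0.158, -0.579, 0.242] pointing down, gripper open.
Joint ranges: [-2.97, 2.97], [-1.01, 2.36], [0.21, 2.38], [-0.96, 4.11], [0.2, 2.71], [-2.98, 2.98]. Speed limits (rad/s): [2.39, 2.39, 3.14, 3.14, 3.14, 3.14].

## Interface

Orientations are given as a unit quaternion [x, y, z, w].
In Python, from plant import telemetry, cams, r gives the robot as it stands.
- The arm moves only by the tool play_rows, never from a script. Its argument "rows" is a list of rows, each a list of 5 numbers: the shift along the tool's x, y, z in mm, then the turn about the tool's z in degrees, then the opening in per cent of the stroke, from 0 (shut) to 100 (fully open). In form: [[tx, ty, tz, twist, fingers], ...]. A call has 1 to 8 rows; each row shifts and turns the commanded pose from where the row before left it, along the tool's axes as they then stand; what a row does not reach is not made up. A row lasts 1/12 s, in which the tool goes at most 41.7 mm and 7.16 degrees, less where a joint would pass 70% of its speed; a pose out of reach is approached as far as the arm can. A call with a gripper value outside its range is refused whole. The fingers move at their own pace and stop on an object; the grip force is fixed at half the most. Time passes only in rows, so rows that do not move let the fingers close. It gives the time, the measured TCP pose, the force, the opening and the grip force at its end, in the units of the state.
- telemetry.observe(): the state, without advancing time (a new reading comes with each control period).
- cams.get_image(name): name is "scene" or "top"; returns the picture (384x512x3 uint8, blue, green, red); there is no depth.
- cams.calibration(name): a dict with "vfov" (degrees; the focal length in pixels is half the picture's height over the tangent of half this angle, whatever the lens; pixels are square), "cx", "cy" (the principal point, pixels), "k1" (the pictures are not rectified: a ray, as slopes to the right and down, at radius r is drawn at 1 + k1 r^2 times it, then the intrinsics apply), "rvec" (rotation vector, rad) and "tvec" (3), from world to camera coordinates, as OpenCV has them. Camera axes: x right, y down, z forward; pixel columns grow to the right and rows downward; lengths in m; the calibration is good to about 2 mm. A picture is of the moment at which its call begins. calibration takes no time and is no camera call.
- r.sign_off(): hands the job in; it is judged then, once.
The state is a dict: "time": time; "joint_positions": joint angles; "qvel": joint speeds; "joint_torque": joint torques, N m; "eef_pos": TCP position; "tcp_rot": TCP orientation; "ft_force": force on the tool from outside, world axes, zero at the start; "moment": the same for the moment, N m; "width": finger opening in m; "finger_force": force on a finger pad.
Only numpy, scipy, OpenCV 4.12 (cv2) and the standard library are available. Lean on these libraries where they do the work, as an engineer would, in place of code of your own. Each camera call takes 0.05 s, during which the arm holds its last target. There are 200 camera calls.

## Task

One of the three sealed black cases on the blue mat has a ball loose inside: pick the cases up and shake them to and fro along their length to find the one that rattles. Leave the silent ones lying upright on the blue mat, then hold the rattling case out still and level over the middle of the orange pad, 12 to 30 cm above the table, lengthwise along the white stripe with its green-banded end away from the robot. Do not shift the other things on the table, and finish while holding the case there: do not put it down or let go.

Things in the scene. Friction and masses are not known exactly. Their poses are not given: they have to be found in the camera images.
- case_a_center (a point): centre (half-way up) of sealed case a: black box 130 (x) x 52 (y) x 50 mm (z), grey lid with white label, red seam, small latches; 0.2 to 0.65 kg. Axes: x along its length towards the green-banded end of the lid, y across, z up. Starts lying flat on the blue mat, green end roughly away from the robot (within 25 degrees)
- case_b_center (a point): the same for case b, outwardly identical. Just one of the three cases, drawn afresh each time, hides a loose 35 mm steel ball of 175 g that can run 37 mm either way from the middle along the case's length. The empty cases' weights differ at random by more than the ball, so weighing does not tell
- case_c_center (a point): the same for case c, outwardly identical. A brisk stroke of about 120 mm along its length (or a clear tilt) sends the ball to an end wall, where it stays till the next stroke. Held level, its weight then gives a moment across the case that changes by some 0.1 Nm between strokes one way and the other; silent cases give none
- case_a_green (a point): middle of the green band on the lid of case a, 50 mm from its centre along its x axis, 25 mm above it
- case_b_green (a point): middle of the green band on the lid of case b, 50 mm from its centre along its x axis, 25 mm above it
- case_c_green (a point): middle of the green band on the lid of case c, 50 mm from its centre along its x axis, 25 mm above it
- foam_mat: blue mat fixed to the table, 280 (x) x 460 (y) x 4 mm, on which the three cases lie side by side; origin at the centre of its underside, on the table
- handover_pad: flat orange pad fixed to the table, 170 (x) x 120 (y) x 3 mm, with a white stripe along its length (its x axis, which points away from the robot, give or take 17 degrees); origin at the centre of its underside, on the table. The hand-over place is in the air above it
- post: bystander: a loose plain steel post standing upright, 25 mm diameter, 50 mm tall; origin at the centre of its underside
- fork: bystander: a loose flat aluminium clamping fork, 85 x 44 x 12 mm; origin under its middle
- driver: bystander: a loose screwdriver with a red handle, about 170 mm long, lying flat; origin under its middle
- lens_mount: bystander: a loose small lens in a round black holder on a foot, 32 mm across, 74 mm tall; origin at the centre of its underside
- thumb_nut: bystander: a loose red thumb nut, 28 mm diameter, 12 mm tall, on the far part of the blue mat between the cases; origin at the centre of its underside

How it is judged:
On the way, in this order (a step that is already met when the one before it is completed fails the run):
1. the rattling case is held clear of the mat and the ball has run to its green end (((distance between loose_ball_center and case_a_center below 0.05 m and height (world z) of case_a_center above 0.055 m and x of loose_ball_center in the frame of case_a_center above 0.012 m) or (distance between loose_ball_center and case_b_center below 0.05 m and height (world z) of case_b_center above 0.055 m and x of loose_ball_center in the frame of case_b_center above 0.012 m) or (distance between loose_ball_center and case_c_center below 0.05 m and height (world z) of case_c_center above 0.055 m and x of loose_ball_center in the frame of case_c_center above 0.012 m))), for 0.02 s.
2. still held clear, the ball has run to its other end (((distance between loose_ball_center and case_a_center below 0.05 m and height (world z) of case_a_center above 0.055 m and x of loose_ball_center in the frame of case_a_center below -0.012 m) or (distance between loose_ball_center and case_b_center below 0.05 m and height (world z) of case_b_center above 0.055 m and x of loose_ball_center in the frame of case_b_center below -0.012 m) or (distance between loose_ball_center and case_c_center below 0.05 m and height (world z) of case_c_center above 0.055 m and x of loose_ball_center in the frame of case_c_center below -0.012 m))), for 0.02 s.
At the end, for the whole second after the job is handed in: The rattling case is gripped, still, centre within 40 mm of the pad's centre from above and 120-300 mm above the table, level and along the stripe within 0.2 rad, green end away from the robot. The other two cases lie let go, upright and at rest on the blue mat (((distance between loose_ball_center and case_a_center below 0.05 m and horizontal distance between case_a_center and handover_pad below 0.04 m and height (world z) of case_a_center between 0.12 and 0.3 m and angle between case_a_center's own z axis and vertical below 0.2 rad and angle between the x axis of case_a_center and the x axis of handover_pad, either way round below 0.2 rad and x of case_a_green in the frame of handover_pad above 0 m and linear speed of case_a below 0.05 m/s and contact force between the fingers and case_a above 2 N) or (distance between loose_ball_center and case_b_center below 0.05 m and horizontal distance between case_b_center and handover_pad below 0.04 m and height (world z) of case_b_center between 0.12 and 0.3 m and angle between case_b_center's own z axis and vertical below 0.2 rad and angle between the x axis of case_b_center and the x axis of handover_pad, either way round below 0.2 rad and x of case_b_green in the frame of handover_pad above 0 m and linear speed of case_b below 0.05 m/s and contact force between the fingers and case_b above 2 N) or (distance between loose_ball_center and case_c_center below 0.05 m and horizontal distance between case_c_center and handover_pad below 0.04 m and height (world z) of case_c_center between 0.12 and 0.3 m and angle between case_c_center's own z axis and vertical below 0.2 rad and angle between the x axis of case_c_center and the x axis of handover_pad, either way round below 0.2 rad and x of case_c_green in the frame of handover_pad above 0 m and linear speed of case_c below 0.05 m/s and contact force between the fingers and case_c above 2 N)) and (distance between loose_ball_center and case_a_center below 0.05 m or (x of case_a_center in the frame of foam_mat between -0.14 and 0.14 m and y of case_a_center in the frame of foam_mat between -0.23 and 0.23 m and height (world z) of case_a_center between 0.02 and 0.037 m and angle between case_a_center's own z axis and vertical below 0.15 rad and linear speed of case_a below 0.03 m/s and contact force between the fingers and case_a below 0.2 N)) and (distance between loose_ball_center and case_b_center below 0.05 m or (x of case_b_center in the frame of foam_mat between -0.14 and 0.14 m and y of case_b_center in the frame of foam_mat between -0.23 and 0.23 m and height (world z) of case_b_center between 0.02 and 0.037 m and angle between case_b_center's own z axis and vertical below 0.15 rad and linear speed of case_b below 0.03 m/s and contact force between the fingers and case_b below 0.2 N)) and (distance between loose_ball_center and case_c_center below 0.05 m or (x of case_c_center in the frame of foam_mat between -0.14 and 0.14 m and y of case_c_center in the frame of foam_mat between -0.23 and 0.23 m and height (world z) of case_c_center between 0.02 and 0.037 m and angle between case_c_center's own z axis and vertical below 0.15 rad and linear speed of case_c below 0.03 m/s and contact force between the fingers and case_c below 0.2 N))); the arm keeps its last pose, push and grip.
It fails at once if a bystander was shifted by more than 30 mm or knocked over (distance of any of post, fork, driver, lens_mount, thumb_nut from where it was at the start of the episode above 0.03 m or angle between any of post, lens_mount's own z axis and vertical above 0.5 rad).
It also fails if it takes over 72 s, if anything falls off the work surface, if the arm or the gripper's body presses on something with over 40 N, if the wrist force passes 120 N, or if a joint passes its speed limit or range.

## Working session

There is one attempt and no reset: what is moved stays moved. The work goes in short steps, Python scripts to look and compute and a tool call to move; the robot and the scene stay as the last step left them, time stands still between calls to the robot, and variables do not carry over. Pictures are saved under pics/ and viewed, at most 10 in all, crops included, and the job is handed in when it is done.

Besides the shell and the picture viewer there is one more tool, called after ">>>" in YAML: its name, and indented under it one key for each argument. play_rows: Moves the arm, as the interface text tells. Its arguments: {"type":"object","properties":{"rows":{"type":"array","items":{"type":"array","items":{"type":"number"}}}},"required":["rows"]}

```bash
mkdir -p pics; cat > h.py <<'E'
import numpy as np, cv2
from plant import telemetry, cams, r
def K(n):
    c=cams.calibration(n); f=192/np.tan(np.radians(c['vfov'])/2); return c,f
def px2w(n,uv,z):
    c,f=K(n); R=cv2.Rodrigues(np.array(c['rvec'],float))[0]; t=np.array(c['tvec'],float).ravel()
    out=[]
    for u,v in uv:
        d=np.array([(u-c['cx'])/f,(v-c['cy'])/f]); s=d.copy()
        for _ in range(30): s=d/(1+c['k1']*(s@s))
        ray=R.T@np.array([s[0],s[1],1]); o=-R.T@t
        out.append(o+ray*(z-o[2])/ray[2])
    return np.array(out)
E
python3 - <<'E'
from h import *
for n in ("scene","top"):
    im=cams.get_image(n); cv2.imwrite(f'pics/{n}0.png',im)
    print(cams.calibration(n))
cv2.imwrite('pics/top0b.png',cv2.resize(cams.get_image("top"),(800,600),interpolation=cv2.INTER_CUBIC))
s=telemetry.observe(); print(s)
E
```

```text
{'vfov': 54.857298325524596, 'cx': 259.7422085359407, 'cy': 188.03411668776656, 'k1': -0.07192319348645333, 'rvec': array([ 2.15042401,  1.27714175, -0.48532386]), 'tvec': array([-0.29788002, -0.39264538,  1.4190517 ])}
{'vfov': 55.91891549692173, 'cx': 260.36482324337715, 'cy': 191.5102717923441, 'k1': -0.05782483965942182, 'rvec': array([ 2.18647568, -2.17913811,  0.075868  ]), 'tvec': array([0.00664667, 0.63182925, 1.10604724])}
{'time': 0.15, 'joint_positions': array([-1.42007957e+00,  3.59354667e-01,  1.51115903e+00,  1.68436704e-05,
        1.27248243e+00, -1.15113917e-01]), 'qvel': array([-8.92284064e-04, -9.58101892e-04, -5.32212527e-03,  2.51285895e-05,
       -1.60025086e-04,  1.03528047e-03]), 'joint_torque': array([ 1.81378557e-03, -5.15753460e+01, -2.71009487e+01,  6.74327742e-02,
        3.04715009e-02, -7.48687239e-05]), 'eef_pos': array([ 0.15754315, -0.57844294,  0.24100311]), 'tcp_rot': array([ 9.91179838e-01,  1.32521835e-01, -4.44439040e-06, -7.01768607e-04]), 'ft_force': array([ 0.11313071,  1.1883807 , -0.12788854]), 'moment': array([-0.00738924,  0.00212696, -0.00824273]), 'finger_force': 0.0, 'width': 0.08786199845594692}
```

View pics/top0b.png

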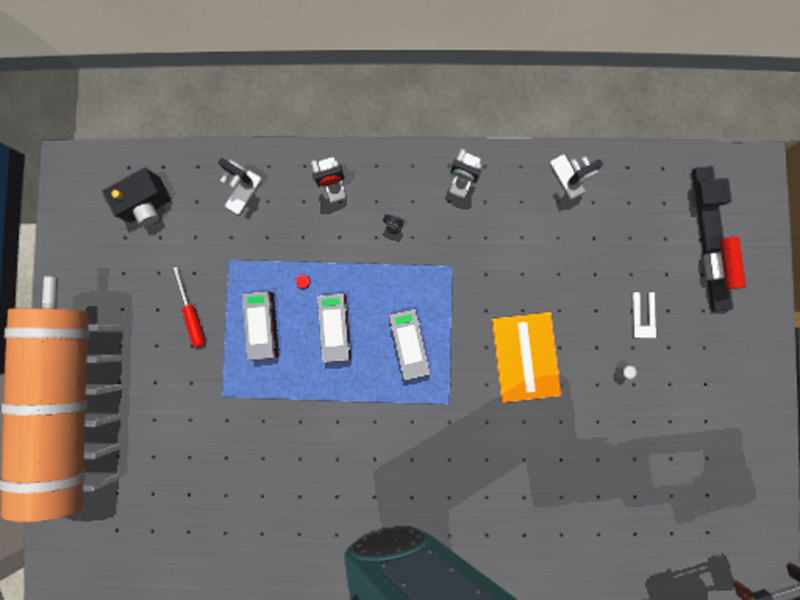

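View pics/scene0.png

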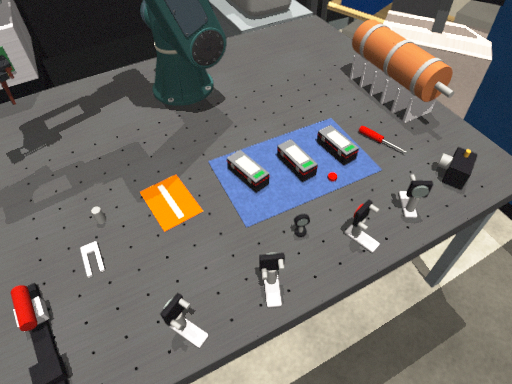

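The top view shows the three cases at about (258,325), (333,328), (409,345) in the 800x600 picture, the nut at (303,282) and the pad at (527,357). I'll take an enlarged crop for more exact positions.

```bash
python3 - <<'E'
from h import *
im=cv2.imread('pics/top0.png')[160:270,138:366]
cv2.imwrite('pics/crop.png',cv2.resize(im,None,fx=3.5,fy=3.5,interpolation=cv2.INTER_CUBIC))
E
```

```text
(no output)
```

View pics/crop.png

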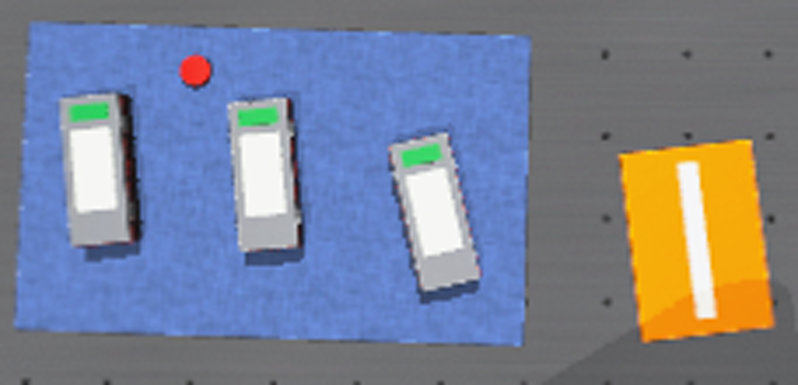

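The lid corners read well here: left case (60,99)-(131,242), middle (229,102)-(298,248), right (389,146)-(480,280). The pad spans (619,155)-(775,326) and the nut is at (195,71).

```bash
python3 - <<'E'
from h import *
def P(l,z): return px2w("top",np.array(l)/3.5+[138-.36,160-.36],z)
D={'L':([(60,99),(120,94),(131,242),(72,246)],.054),'M':([(229,102),(287,98),(298,248),(239,251)],.054),'R':([(389,146),(447,134),(480,280),(421,293)],.054),'pad':([(619,155),(751,140),(775,326),(642,342)],.003)}
G={'L':(90,112),'M':(258,116),'R':(422,154)}
for k,(l,z) in D.items():
    p=P(l,z)[:,:2]; v=(p[0]+p[1]-p[2]-p[3])/2
    print(k,p.mean(0).round(4),'yaw',np.degrees(np.arctan2(v[1],v[0])).round(1),'len',np.linalg.norm(v).round(4),'wid',np.linalg.norm(p[0]-p[1]+p[3]-p[2])/2)
    if k in G:
        g=P([G[k]],.054)[0,:2]; print('  from green', g.round(4),np.linalg.norm(g-p.mean(0)).round(4))
print('nut',P([(195,71)],.012)); print('mat',P([(30,22),(530,37),(522,346),(15,328)],.004)[:,:2].round(3))
from scipy.spatial.transform import Rotation as Ro
s=telemetry.observe(); print(Ro.from_quat(s['tcp_rot']).as_matrix().round(3))
E
```

```text
L [0.5777 0.2986] yaw 5.7 len 0.1287 wid 0.05224861191771956
  from green [0.6282 0.3046] 0.0508
M [0.5745 0.1525] yaw 4.7 len 0.1297 wid 0.050827741717332994
  from green [0.6252 0.1576] 0.051
R [0.5418 0.0043] yaw 12.7 len 0.1292 wid 0.051604150674237924
  from green [0.5927 0.0151] 0.052
pad [ 0.5173 -0.2331] yaw 6.7 len 0.1691 wid 0.12123315718281662
nut [[0.66870636 0.22119388 0.012     ]]
mat [[ 0.714  0.376]
 [ 0.702 -0.082]
 [ 0.423 -0.075]
 [ 0.436  0.383]]
[[ 0.965  0.263 -0.   ]
 [ 0.263 -0.965  0.001]
 [ 0.    -0.001 -1.   ]]
```

```bash
cat >> h.py <<'E'
from scipy.spatial.transform import Rotation as Ro
def to(x,y,z,yaw):
    "shift in tool axes (after the twist) to the target; twist in degrees"
    s=telemetry.observe(); M=Ro.from_quat(s['tcp_rot']).as_matrix()
    cur=np.degrees(np.arctan2(M[1,0],M[0,0])); a=np.radians(yaw)
    d=np.array([x,y,z])-s['eef_pos']; X=np.array([np.cos(a),np.sin(a),0]); Y=np.array([np.sin(a),-np.cos(a),0])
    print('t',s['time'],'pos',s['eef_pos'].round(4),'yaw',cur.round(2),'tilt',np.degrees(np.arccos(-M[2,2])).round(2))
    print('twist',(cur-yaw).round(2),'shift mm',(1000*np.array([d@X,d@Y,-d[2]])).round(1))
    print('F',s['ft_force'].round(2),'M',s['moment'].round(3),'M.y',(s['moment']@M[:,1]).round(4),'w',s['width'],'ff',s['finger_force'])
E
python3 - <<'E'
from h import *
to(.5418,.0043,.15,12.7)
E
```

```text
t 0.15 pos [ 0.1575 -0.5784  0.241 ] yaw 15.23 tilt 0.08
twist 2.53 shift mm [ 503. -484.   91.]
F [ 0.11  1.19 -0.13] M [-0.007  0.002 -0.008] M.y -0.004 w 0.08786199845594692 ff 0.0
```

>>> play_rows:
  rows:
    - [0, 0, 0, 2.5, 100]
    - [28, -27, 5, 0, 100]
    - [28, -27, 5, 0, 100]
    - [28, -27, 5, 0, 100]
    - [28, -27, 5, 0, 100]
    - [28, -27, 5, 0, 100]
    - [28, -27, 5, 0, 100]
    - [28, -27, 5, 0, 100]

```text
time: 0.82
eef_pos: [0.3076, -0.3496, 0.2064]
tcp_rot: [0.994, 0.111, 0.0, -0.0]
ft_force: [0.9, -0.4, -0.6]
width: 0.0878
finger_force: 0.0
```

>>> play_rows:
  rows:
    - [28, -27, 5, 0, 100]
    - [28, -27, 5, 0, 100]
    - [28, -27, 5, 0, 100]
    - [28, -27, 5, 0, 100]
    - [28, -27, 5, 0, 100]
    - [28, -27, 5, 0, 100]
    - [28, -27, 5, 0, 100]
    - [28, -27, 5, 0, 100]

```text
time: 1.48
eef_pos: [0.4787, -0.0894, 0.1664]
tcp_rot: [0.994, 0.111, -0.0, -0.0]
ft_force: [1.1, -1.2, 0.2]
width: 0.0879
finger_force: 0.0
```

>>> play_rows:
  rows:
    - [28, -27, 5, 0, 100]
    - [28, -27, 5, 0, 100]
    - [28, -27, 5, 0, 100]
    - [0, 0, 0, 0, 100]
    - [0, 0, 0, 0, 100]

```text
time: 1.9
eef_pos: [0.5425, 0.0078, 0.1511]
tcp_rot: [0.994, 0.113, -0.0, -0.0]
ft_force: [-0.4, -1.1, 0.1]
width: 0.088
finger_force: 0.0
```

```bash
python3 - <<'E'
from h import *
to(.5418,.0043,.03,12.7)
E
```

```text
t 1.9 pos [0.5425 0.0078 0.1511] yaw 12.94 tilt 0.05
twist 0.24 shift mm [ -1.4   3.3 121.1]
F [-0.42 -1.05  0.09] M [0.058 0.018 0.011] M.y -0.0045 w 0.0879570780518835 ff 0.0
```

>>> play_rows:
  rows:
    - [-1, 3, 30, 0, 100]
    - [0, 0, 35, 0, 100]
    - [0, 0, 30, 0, 100]
    - [0, 0, 20, 0, 100]
    - [0, 0, 6, 0, 100]
    - [0, 0, 0, 0, 100]
    - [0, 0, 0, 0, 0]
    - [0, 0, 0, 0, 0]

```text
time: 2.57
eef_pos: [0.5428, 0.0024, 0.0321]
tcp_rot: [0.994, 0.111, 0.001, 0.0]
ft_force: [1.3, -0.4, 0.5]
width: 0.0781
finger_force: 0.0
```

>>> play_rows:
  rows:
    - [0, 0, 0, 0, 0]
    - [0, 0, 0, 0, 0]
    - [0, 0, 0, 0, 0]
    - [0, 0, 0, 0, 0]

```text
time: 2.9
eef_pos: [0.5421, 0.0039, 0.0315]
tcp_rot: [0.994, 0.111, 0.001, -0.001]
ft_force: [-1.0, 1.9, 7.9]
width: 0.0519
finger_force: 30.0
```

```bash
python3 - <<'E'
from h import *
to(.5418,.0043,.17,12.7)
E
```

```text
t 2.9 pos [0.5421 0.0039 0.0315] yaw 12.7 tilt 0.09
twist -0.0 shift mm [  -0.2   -0.5 -138.5]
F [-0.97  1.87  7.88] M [0.255 0.006 0.182] M.y 0.0497 w 0.05193114836172481 ff 30.012542344629765
```

Gripped at 51.9 mm. Next I lift it and shake.

>>> play_rows:
  rows:
    - [0, 0, -10, 0, 0]
    - [0, 0, -25, 0, 0]
    - [0, 0, -30, 0, 0]
    - [0, 0, -25, 0, 0]
    - [0, 0, -10, 0, 0]
    - [20, 0, 0, 0, 0]
    - [40, 0, 0, 0, 0]
    - [0, 0, 0, 0, 0]

```text
time: 3.57
eef_pos: [0.6078, 0.0168, 0.1317]
tcp_rot: [0.994, 0.111, 0.005, 0.001]
ft_force: [3.5, -0.2, -3.7]
width: 0.0518
finger_force: 30.0
```

>>> play_rows:
  rows:
    - [0, 0, 0, 0, 0]
    - [-41, 0, 0, 0, 0]
    - [-41, 0, 0, 0, 0]
    - [-41, 0, 0, 0, 0]
    - [0, 0, 0, 0, 0]
    - [0, 0, 0, 0, 0]
    - [0, 0, 0, 0, 0]
    - [0, 0, 0, 0, 0]

```text
time: 4.23
eef_pos: [0.4815, -0.011, 0.1309]
tcp_rot: [0.994, 0.111, 0.001, 0.0]
ft_force: [0.6, 1.4, -4.2]
width: 0.0521
finger_force: 30.0
```

```bash
python3 - <<'E'
from h import *
to(.5418,.0043,.03,12.7)
E
```

```text
t 4.2333 pos [ 0.4815 -0.011   0.1309] yaw 12.72 tilt 0.08
twist 0.02 shift mm [ 62.2  -1.7 100.9]
F [ 0.62  1.43 -4.2 ] M [ 0.014 -0.01  -0.03 ] M.y 0.0125 w 0.05207163382093261 ff 29.972055852413177
```

>>> play_rows:
  rows:
    - [41, 0, 0, 0, 0]
    - [41, 0, 0, 0, 0]
    - [41, 0, 0, 0, 0]
    - [0, 0, 0, 0, 0]
    - [0, 0, 0, 0, 0]
    - [0, 0, 0, 0, 0]
    - [0, 0, 0, 0, 0]

```text
time: 4.82
eef_pos: [0.5991, 0.0164, 0.13]
tcp_rot: [0.994, 0.111, -0.001, -0.0]
ft_force: [0.0, -0.6, -3.9]
width: 0.052
finger_force: 30.0
```

```bash
python3 - <<'E'
from h import *
to(.5418,.0043,.03,12.7)
E
```

```text
t 4.8167 pos [0.5991 0.0164 0.13  ] yaw 12.74 tilt 0.13
twist 0.04 shift mm [-58.6  -0.8 100. ]
F [ 0.03 -0.65 -3.94] M [ 0.019 -0.011 -0.024] M.y 0.0146 w 0.05203635478219705 ff 29.971941523253918
```

>>> play_rows:
  rows:
    - [-41, 0, 0, 0, 0]
    - [-41, 0, 0, 0, 0]
    - [-41, 0, 0, 0, 0]
    - [0, 0, 0, 0, 0]
    - [0, 0, 0, 0, 0]
    - [0, 0, 0, 0, 0]
    - [0, 0, 0, 0, 0]

```text
time: 5.4
eef_pos: [0.4818, -0.0111, 0.1314]
tcp_rot: [0.994, 0.111, 0.001, 0.0]
ft_force: [0.2, 0.0, -4.7]
width: 0.0517
finger_force: 30.0
```

```bash
python3 - <<'E'
from h import *
to(.5418,.0043,.03,12.7)
E
```

```text
t 5.4 pos [ 0.4818 -0.0111  0.1314] yaw 12.72 tilt 0.15
twist 0.02 shift mm [ 61.9  -1.8 101.4]
F [ 0.19  0.04 -4.66] M [-0.042 -0.01   0.022] M.y 0.0006 w 0.05174891947399363 ff 29.971987791359425
```

Silent: the moment changes by at most 0.014 Nm. I'll put it back where it was.

>>> play_rows:
  rows:
    - [20, 0, 20, 0, 0]
    - [25, -1, 25, 0, 0]
    - [17, 0, 25, 0, 0]
    - [0, 0, 15, 0, 0]
    - [0, 0, 7, 0, 0]
    - [0, 0, 5, 0, 0]
    - [0, 0, 2, 0, 0]
    - [0, 0, 0, 0, 0]

```text
time: 6.07
eef_pos: [0.5407, 0.0038, 0.0322]
tcp_rot: [0.994, 0.111, 0.0, -0.0]
ft_force: [-0.1, -0.3, -4.0]
width: 0.0518
finger_force: 30.0
```

```bash
python3 - <<'E'
from h import *
to(.5418,.0043,.0315,12.7)
E
```

```text
t 6.0667 pos [0.5407 0.0038 0.0322] yaw 12.73 tilt 0.02
twist 0.03 shift mm [ 1.2 -0.2  0.7]
F [-0.06 -0.32 -4.01] M [0.023 0.005 0.03 ] M.y -0.0002 w 0.051841442348715724 ff 29.97342400252819
```

>>> play_rows:
  rows:
    - [0, 0, 1, 0, 0]
    - [0, 0, 0, 0, 100]
    - [0, 0, 0, 0, 100]
    - [0, 0, 0, 0, 100]
    - [0, 0, 0, 0, 100]
    - [0, 0, -30, 0, 100]
    - [0, 0, -40, 0, 100]
    - [0, 0, -30, 4, 100]

```text
time: 6.73
eef_pos: [0.5406, 0.0038, 0.1326]
tcp_rot: [0.997, 0.076, 0.0, -0.0]
ft_force: [0.4, 0.7, -0.0]
width: 0.0876
finger_force: 0.0
```

>>> play_rows:
  rows:
    - [0, 0, 0, 4, 100]
    - [11, -36, 0, 0, 100]
    - [11, -36, 0, 0, 100]
    - [12, -36, 0, 0, 100]
    - [11, -37, 0, 0, 100]
    - [0, 0, 0, 0, 100]
    - [0, 0, 0, 0, 100]

```text
time: 7.32
eef_pos: [0.5737, 0.1539, 0.1308]
tcp_rot: [0.999, 0.043, 0.0, -0.0]
ft_force: [0.1, 0.1, -0.8]
width: 0.0878
finger_force: 0.0
```

```bash
python3 - <<'E'
from h import *
to(.5745,.1525,.0315,4.7)
E
```

```text
t 7.3167 pos [0.5737 0.1539 0.1308] yaw 4.93 tilt 0.04
twist 0.23 shift mm [ 0.7  1.5 99.3]
F [ 0.06  0.08 -0.84] M [-0.019  0.015  0.016] M.y -0.0163 w 0.08783338064225087 ff 0.0
```

>>> play_rows:
  rows:
    - [1, 1, 30, 0, 100]
    - [0, 0, 35, 0, 100]
    - [0, 0, 25, 0, 100]
    - [0, 0, 9, 0, 100]
    - [0, 0, 0, 0, 100]
    - [0, 0, 0, 0, 0]
    - [0, 0, 0, 0, 0]
    - [0, 0, 0, 0, 0]

```text
time: 7.98
eef_pos: [0.5761, 0.151, 0.0335]
tcp_rot: [0.999, 0.041, 0.002, -0.0]
ft_force: [1.2, -0.5, 0.4]
width: 0.0714
finger_force: 0.0
```

>>> play_rows:
  rows:
    - [0, 0, 0, 0, 0]
    - [0, 0, 0, 0, 0]
    - [0, 0, 0, 0, 0]

```text
time: 8.23
eef_pos: [0.5754, 0.1518, 0.0327]
tcp_rot: [0.999, 0.041, 0.001, -0.001]
ft_force: [-0.7, 0.5, 6.4]
width: 0.0517
finger_force: 30.0
```

```bash
python3 - <<'E'
from h import *
to(.5745,.1525,.0315,4.7)
E
```

```text
t 8.2333 pos [0.5754 0.1518 0.0327] yaw 4.71 tilt 0.13
twist 0.01 shift mm [-0.8 -0.8  1.2]
F [-0.69  0.54  6.36] M [-0.01   0.065  0.076] M.y -0.0653 w 0.05167010664910823 ff 30.007950849831104
```

>>> play_rows:
  rows:
    - [0, 0, -10, 0, 0]
    - [0, 0, -25, 0, 0]
    - [0, 0, -30, 0, 0]
    - [0, 0, -25, 0, 0]
    - [0, 0, -10, 0, 0]
    - [20, 0, 0, 0, 0]
    - [40, 0, 0, 0, 0]
    - [0, 0, 0, 0, 0]

```text
time: 8.9
eef_pos: [0.6415, 0.1563, 0.1326]
tcp_rot: [0.999, 0.041, 0.004, -0.0]
ft_force: [1.7, 0.5, -1.5]
width: 0.0516
finger_force: 30.0
```

>>> play_rows:
  rows:
    - [0, 0, 0, 0, 0]
    - [-41, 0, 0, 0, 0]
    - [-41, 0, 0, 0, 0]
    - [-41, 0, 0, 0, 0]
    - [0, 0, 0, 0, 0]
    - [0, 0, 0, 0, 0]
    - [0, 0, 0, 0, 0]
    - [0, 0, 0, 0, 0]

```text
time: 9.57
eef_pos: [0.5133, 0.1461, 0.1321]
tcp_rot: [0.999, 0.041, 0.001, -0.0]
ft_force: [0.6, 0.2, -1.9]
width: 0.0519
finger_force: 30.0
```

```bash
python3 - <<'E'
from h import *
to(.5745,.1525,.0315,4.7)
E
```

```text
t 9.5667 pos [0.5133 0.1461 0.1321] yaw 4.73 tilt 0.12
twist 0.03 shift mm [ 61.6  -1.4 100.6]
F [ 0.64  0.2  -1.87] M [ 0.018 -0.001 -0.001] M.y 0.0022 w 0.05185365600085125 ff 29.992325976490974
```

>>> play_rows:
  rows:
    - [41, 0, 0, 0, 0]
    - [41, 0, 0, 0, 0]
    - [41, 0, 0, 0, 0]
    - [0, 0, 0, 0, 0]
    - [0, 0, 0, 0, 0]
    - [0, 0, 0, 0, 0]
    - [0, 0, 0, 0, 0]

```text
time: 10.15
eef_pos: [0.6333, 0.156, 0.1311]
tcp_rot: [0.999, 0.041, -0.001, 0.0]
ft_force: [-1.0, -0.4, -2.5]
width: 0.0522
finger_force: 30.0
```

```bash
python3 - <<'E'
from h import *
to(.5745,.1525,.0315,4.7)
E
```

```text
t 10.15 pos [0.6333 0.156  0.1311] yaw 4.73 tilt 0.11
twist 0.03 shift mm [-58.8  -1.4  99.6]
F [-1.05 -0.36 -2.51] M [0.046 0.015 0.001] M.y -0.011 w 0.052207070704510895 ff 29.992324523627758
```

>>> play_rows:
  rows:
    - [-41, 0, 0, 0, 0]
    - [-41, 0, 0, 0, 0]
    - [-41, 0, 0, 0, 0]
    - [0, 0, 0, 0, 0]
    - [0, 0, 0, 0, 0]
    - [0, 0, 0, 0, 0]
    - [0, 0, 0, 0, 0]

```text
time: 10.73
eef_pos: [0.5136, 0.1462, 0.1326]
tcp_rot: [0.999, 0.041, 0.002, -0.0]
ft_force: [-0.4, -0.2, -1.4]
width: 0.0519
finger_force: 30.0
```

```bash
python3 - <<'E'
from h import *
to(.5745,.1525,.0315,4.7)
E
```

```text
t 10.7333 pos [0.5136 0.1462 0.1326] yaw 4.73 tilt 0.18
twist 0.03 shift mm [ 61.2  -1.3 101.1]
F [-0.45 -0.24 -1.4 ] M [0.019 0.01  0.018] M.y -0.0088 w 0.051941680297673265 ff 29.992353469133377
```

This one is silent too, and at about 0.2 kg it is too light to hold the ball. I'll put it back and go to the left case.

>>> play_rows:
  rows:
    - [20, 0, 20, 0, 0]
    - [25, -1, 25, 0, 0]
    - [16, 0, 25, 0, 0]
    - [0, 0, 15, 0, 0]
    - [0, 0, 7, 0, 0]
    - [0, 0, 5, 0, 0]
    - [0, 0, 2, 0, 0]
    - [0, 0, 0, 0, 0]

```text
time: 11.4
eef_pos: [0.5729, 0.152, 0.0333]
tcp_rot: [0.999, 0.041, 0.0, -0.0]
ft_force: [0.9, -0.6, -1.8]
width: 0.0522
finger_force: 30.0
```

```bash
python3 - <<'E'
from h import *
to(.5745,.1525,.0327,4.7)
E
```

```text
t 11.4 pos [0.5729 0.152  0.0333] yaw 4.73 tilt 0.05
twist 0.03 shift mm [ 1.7 -0.3  0.6]
F [ 0.87 -0.64 -1.81] M [ 0.041 -0.03   0.016] M.y 0.0336 w 0.05222426228864693 ff 29.996416568756104
```

>>> play_rows:
  rows:
    - [0, 0, 1, 0, 0]
    - [0, 0, 0, 0, 100]
    - [0, 0, 0, 0, 100]
    - [0, 0, 0, 0, 100]
    - [0, 0, 0, 0, 100]
    - [0, 0, -30, 0, 100]
    - [0, 0, -40, 0, 100]
    - [0, 0, -30, -1, 100]

```text
time: 12.07
eef_pos: [0.5725, 0.152, 0.1335]
tcp_rot: [0.999, 0.05, -0.0, -0.0]
ft_force: [0.7, -0.2, 0.4]
width: 0.0877
finger_force: 0.0
```

```bash
python3 - <<'E'
from h import *
to(.5777,.2986,.132,5.7)
E
```

```text
t 12.0667 pos [0.5725 0.152  0.1335] yaw 5.73 tilt 0.01
twist 0.03 shift mm [  19.7 -145.4    1.5]
F [ 0.71 -0.18  0.37] M [ 0.056  0.003 -0.019] M.y 0.0028 w 0.0877149375720555 ff 0.0
```

>>> play_rows:
  rows:
    - [5, -36, 0, 0, 100]
    - [5, -36, 0, 0, 100]
    - [5, -37, 0, 0, 100]
    - [5, -36, 0, 0, 100]
    - [0, 0, 0, 0, 100]
    - [0, 0, 0, 0, 100]
    - [0, 0, 0, 0, 100]

```text
time: 12.65
eef_pos: [0.5775, 0.2979, 0.1315]
tcp_rot: [0.999, 0.05, -0.0, 0.0]
ft_force: [0.5, -0.3, -0.5]
width: 0.0879
finger_force: 0.0
```

```bash
python3 - <<'E'
from h import *
to(.5777,.2986,.0315,5.7)
E
```

```text
t 12.65 pos [0.5775 0.2979 0.1315] yaw 5.78 tilt 0.05
twist 0.08 shift mm [  0.3  -0.7 100. ]
F [ 0.54 -0.31 -0.52] M [ 0.016 -0.003 -0.04 ] M.y 0.0042 w 0.08786875505810178 ff 0.0
```

>>> play_rows:
  rows:
    - [0, 0, 30, 0, 100]
    - [0, 0, 35, 0, 100]
    - [0, 0, 25, 0, 100]
    - [0, 0, 11, 0, 100]
    - [0, 0, 0, 0, 100]
    - [0, 0, 0, 0, 0]
    - [0, 0, 0, 0, 0]
    - [0, 0, 0, 0, 0]

```text
time: 13.32
eef_pos: [0.5795, 0.2985, 0.0327]
tcp_rot: [0.999, 0.05, 0.002, -0.001]
ft_force: [0.9, 0.0, -0.4]
width: 0.0712
finger_force: 0.0
```

>>> play_rows:
  rows:
    - [0, 0, 0, 0, 0]
    - [0, 0, 0, 0, 0]
    - [0, 0, 0, 0, 0]

```text
time: 13.57
eef_pos: [0.5788, 0.2995, 0.032]
tcp_rot: [0.999, 0.05, 0.001, -0.001]
ft_force: [-0.5, 1.8, 6.0]
width: 0.0516
finger_force: 30.0
```

```bash
python3 - <<'E'
from h import *
to(.5777,.2986,.0315,5.7)
E
```

```text
t 13.5667 pos [0.5788 0.2995 0.032 ] yaw 5.7 tilt 0.19
twist 0.0 shift mm [-1.2  0.8  0.5]
F [-0.48  1.76  6.  ] M [-0.036  0.117 -0.056] M.y -0.12 w 0.05157611489782248 ff 30.00604740343988
```

>>> play_rows:
  rows:
    - [0, 0, -10, 0, 0]
    - [0, 0, -25, 0, 0]
    - [0, 0, -30, 0, 0]
    - [0, 0, -25, 0, 0]
    - [0, 0, -10, 0, 0]
    - [20, 0, 0, 0, 0]
    - [40, 0, 0, 0, 0]
    - [0, 0, 0, 0, 0]

```text
time: 14.23
eef_pos: [0.6443, 0.3044, 0.1308]
tcp_rot: [0.999, 0.05, 0.004, -0.0]
ft_force: [3.8, 1.6, -4.1]
width: 0.0515
finger_force: 30.0
```

>>> play_rows:
  rows:
    - [0, 0, 0, 0, 0]
    - [-41, 0, 0, 0, 0]
    - [-41, 0, 0, 0, 0]
    - [-41, 0, 0, 0, 0]
    - [0, 0, 0, 0, 0]
    - [0, 0, 0, 0, 0]
    - [0, 0, 0, 0, 0]
    - [0, 0, 0, 0, 0]

```text
time: 14.9
eef_pos: [0.5162, 0.2922, 0.1309]
tcp_rot: [0.999, 0.05, 0.001, -0.0]
ft_force: [1.7, -0.4, -5.5]
width: 0.052
finger_force: 30.0
```

```bash
python3 - <<'E'
from h import *
to(.5777,.2986,.0315,5.7)
E
```

```text
t 14.9 pos [0.5162 0.2922 0.1309] yaw 5.73 tilt 0.08
twist 0.03 shift mm [61.8 -0.2 99.4]
F [ 1.75 -0.37 -5.47] M [ 0.014 -0.187  0.037] M.y 0.1874 w 0.051977091197009155 ff 29.993847012519836
```

>>> play_rows:
  rows:
    - [41, 0, 0, 0, 0]
    - [41, 0, 0, 0, 0]
    - [41, 0, 0, 0, 0]
    - [0, 0, 0, 0, 0]
    - [0, 0, 0, 0, 0]
    - [0, 0, 0, 0, 0]
    - [0, 0, 0, 0, 0]

```text
time: 15.48
eef_pos: [0.6367, 0.3039, 0.13]
tcp_rot: [0.999, 0.05, -0.001, 0.0]
ft_force: [0.0, 0.0, -5.5]
width: 0.0516
finger_force: 30.0
```

```bash
python3 - <<'E'
from h import *
to(.5777,.2986,.0315,5.7)
E
```

```text
t 15.4833 pos [0.6367 0.3039 0.13  ] yaw 5.72 tilt 0.12
twist 0.02 shift mm [-59.2  -0.6  98.5]
F [ 0.02  0.01 -5.54] M [-0.005  0.013 -0.018] M.y -0.0135 w 0.05159409882848331 ff 29.993970952928066
```

>>> play_rows:
  rows:
    - [-41, 0, 0, 0, 0]
    - [-41, 0, 0, 0, 0]
    - [-41, 0, 0, 0, 0]
    - [0, 0, 0, 0, 0]
    - [0, 0, 0, 0, 0]
    - [0, 0, 0, 0, 0]
    - [0, 0, 0, 0, 0]

```text
time: 16.07
eef_pos: [0.5166, 0.2925, 0.1316]
tcp_rot: [0.999, 0.05, 0.001, -0.0]
ft_force: [0.0, 0.1, -6.1]
width: 0.0514
finger_force: 30.0
```

```bash
python3 - <<'E'
from h import *
to(.5777,.2986,.0315,5.7)
E
```

```text
t 16.0667 pos [0.5166 0.2925 0.1316] yaw 5.74 tilt 0.16
twist 0.04 shift mm [ 61.4   0.  100.1]
F [ 0.    0.07 -6.13] M [ 0.028 -0.085 -0.02 ] M.y 0.0871 w 0.051404783184985224 ff 29.993751011788845
```

The left case rattles: its moment swings by 0.1–0.2 Nm with stroke direction. I'll shake it once more to be sure of both ends, then carry it to the pad.

>>> play_rows:
  rows:
    - [41, 0, 0, 0, 0]
    - [41, 0, 0, 0, 0]
    - [41, 0, 0, 0, 0]
    - [0, 0, 0, 0, 0]
    - [0, 0, 0, 0, 0]
    - [0, 0, 0, 0, 0]
    - [0, 0, 0, 0, 0]
    - [0, 0, 0, 0, 0]

```text
time: 16.73
eef_pos: [0.6364, 0.3041, 0.1305]
tcp_rot: [0.999, 0.05, -0.001, 0.0]
ft_force: [-0.4, 0.6, -5.8]
width: 0.052
finger_force: 30.0
```

```bash
python3 - <<'E'
from h import *
to(.5777,.2986,.0315,5.7)
E
```

```text
t 16.7333 pos [0.6364 0.3041 0.1305] yaw 5.75 tilt 0.08
twist 0.05 shift mm [-59.   -0.4  99. ]
F [-0.35  0.57 -5.83] M [0.027 0.022 0.04 ] M.y -0.0188 w 0.05199066188855006 ff 29.993917420506477
```

>>> play_rows:
  rows:
    - [-41, 0, 0, 0, 0]
    - [-41, 0, 0, 0, 0]
    - [-41, 0, 0, 0, 0]
    - [0, 0, 0, 0, 0]
    - [0, 0, 0, 0, 0]
    - [0, 0, -15, -1, 0]
    - [0, 0, -30, 0, 0]
    - [0, 0, -15, 0, 0]

```text
time: 17.4
eef_pos: [0.5171, 0.2928, 0.1938]
tcp_rot: [0.998, 0.059, 0.002, -0.001]
ft_force: [1.9, 0.6, -4.2]
width: 0.0522
finger_force: 30.0
```

```bash
python3 - <<'E'
from h import *
to(.5173,-.2331,.19,6.7)
E
```

```text
t 17.4 pos [0.5171 0.2928 0.1938] yaw 6.76 tilt 0.27
twist 0.06 shift mm [-61.1 522.3   3.8]
F [ 1.92  0.61 -4.22] M [ 0.035 -0.164  0.042] M.y 0.1667 w 0.05215645221255267 ff 29.993763975799084
```

>>> play_rows:
  rows:
    - [-1, 10, 0, 0, 0]
    - [-3, 20, 0, 0, 0]
    - [-3, 28, 0, 0, 0]
    - [-4, 30, 0, 0, 0]
    - [-4, 30, 0, 0, 0]
    - [-4, 30, 0, 0, 0]
    - [-4, 30, 0, 0, 0]
    - [-3, 30, 0, 0, 0]

```text
time: 18.07
eef_pos: [0.5133, 0.0802, 0.19]
tcp_rot: [0.998, 0.059, -0.0, 0.0]
ft_force: [0.2, -0.8, -4.8]
width: 0.0518
finger_force: 30.0
```

>>> play_rows:
  rows:
    - [-4, 30, 0, 0, 0]
    - [-4, 30, 0, 0, 0]
    - [-3, 30, 0, 0, 0]
    - [-4, 30, 0, 0, 0]
    - [-3, 30, 0, 0, 0]
    - [-4, 30, 0, 0, 0]
    - [-3, 30, 0, 0, 0]
    - [-3, 30, 0, 0, 0]

```text
time: 18.73
eef_pos: [0.5135, -0.1615, 0.19]
tcp_rot: [0.998, 0.059, -0.0, 0.0]
ft_force: [0.7, 0.1, -6.0]
width: 0.0516
finger_force: 30.0
```

>>> play_rows:
  rows:
    - [-3, 25, 0, 0, 0]
    - [-3, 20, 0, 0, 0]
    - [-2, 20, 0, 0, 0]
    - [0, 9, 0, 0, 0]
    - [0, 0, 0, 0, 0]
    - [0, 0, 0, 0, 0]
    - [0, 0, 0, 0, 0]
    - [0, 0, 0, 0, 0]

```text
time: 19.4
eef_pos: [0.5146, -0.2324, 0.1904]
tcp_rot: [0.998, 0.059, -0.0, -0.0]
ft_force: [0.9, 0.1, -5.5]
width: 0.0521
finger_force: 30.0
```

```bash
python3 - <<'E'
from h import *
to(.5173,-.2331,.19,6.7)
a=cams.get_image('scene'); b=cams.get_image('top')
cv2.imwrite('pics/end.png',np.hstack([cv2.resize(a,(400,300)),cv2.resize(b,(400,300))]))
cv2.imwrite('pics/ends.png',cv2.resize(a[90:270,30:400],None,fx=2.1,fy=2.1,interpolation=cv2.INTER_CUBIC))
cv2.imwrite('pics/endt.png',cv2.resize(b[130:280,90:440],None,fx=2.2,fy=2.2,interpolation=cv2.INTER_CUBIC))
E
```

```text
t 19.4 pos [ 0.5146 -0.2324  0.1904] yaw 6.79 tilt 0.06
twist 0.09 shift mm [2.6 1.  0.4]
F [ 0.92  0.08 -5.47] M [ 0.047 -0.045  0.005] M.y 0.0499 w 0.052093157715409004 ff 29.99392256140709
```

View pics/ends.png

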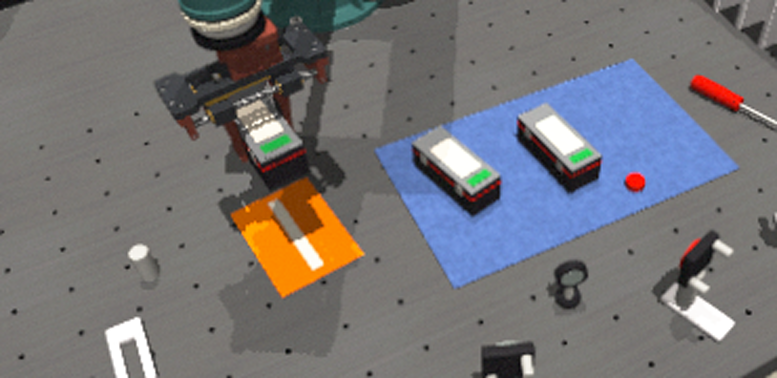

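View pics/endt.png

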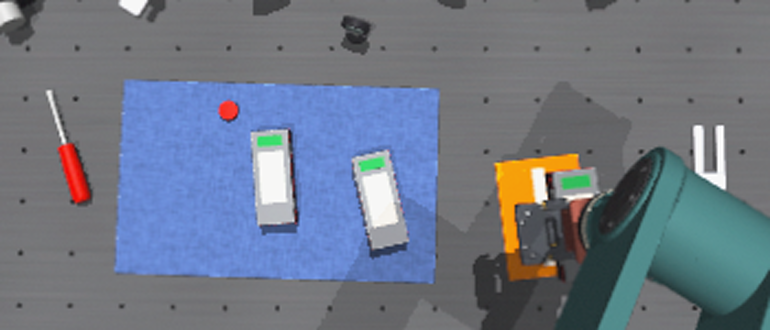

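The two silent cases lie on the mat at about (273,178) and (380,200) in the top crop, and the bystanders haven't moved. The held case is over the pad, green end outward (green at (576,182) top, (275,144) scene). I'll triangulate the green band to check that it is level.

```bash
python3 - <<'E'
from h import *
for n,uv in (("top",(90-.3+576/2.2,130-.3+182/2.2)),("scene",(30-.3+275/2.1,90-.3+144/2.1))):
    for z in (.19,.21,.23): print(n,z,px2w(n,[uv],z)[0,:2].round(4))
a=np.radians(6.7); print('expect',.5146+.05*np.cos(a),-.2324+.05*np.sin(a),.212)
E
```

```text
top 0.19 [ 0.5647 -0.234 ]
top 0.21 [ 0.5644 -0.2291]
top 0.23 [ 0.5641 -0.2241]
scene 0.19 [ 0.5399 -0.224 ]
scene 0.21 [ 0.5613 -0.2266]
scene 0.23 [ 0.5828 -0.2292]
expect 0.5642585324769243 -0.22656646314503334 0.212
```

The green band comes out at about (0.564, -0.228, 0.213) against the expected (0.564, -0.227, 0.212), so the case is level and in place. I'll hand in.

```bash
python3 -c "
from plant import r
print(r.sign_off())"
```

```text
the job is handed in; nothing more can be done
None
```

I handed the job in at about 19.5 s with the rattling case (the leftmost) gripped level over the middle of the orange pad, green end away from the robot, and the two silent cases upright on the mat; the sign-off gave no verdict.

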